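# Pack the toy train and wedge it tight

## Robot

A 7-joint arm with a two-finger parallel gripper is mounted at the origin on a cart in front of the work surface, level with it; the furniture and walls round the work are solid. World frame = base frame: x ahead of the robot, y to its left, z up, the work surface at z = 0. Lengths are in m, angles in rad, forces in N, time in s.
With the tool pointing down it reaches from about 0.425 to 1.025 m from the base axis. Payload 9.4 kg.
Tool frame: the origin (TCP) lies between the finger pads; the fingertips stand 25 mm ahead of it and the grasp point (between the pads) lies 6 mm ahead of it (bot.tcp_to_tips is the distance from the TCP to the fingertips, in m); z points along the fingers, y is the line along which they close (so a half turn about z gives the same grasp; the last joint's range is limited). The gripper opens to 85 mm and grips with 20 to 120 N. Pads are 22 mm wide; open, the fingers measure 114 mm over their backs; the gripper's body (76 mm by 85 mm) begins 54 mm behind the grasp point. The pads swing forward as they close: fully open they stand 13 mm farther back than shut.
Start: joints at [1.038, 0.599, -0.003, 1.599, 0.002, 0.943, -0.08], TCP at [0.319, -0.651, 0.256] pointing down, gripper open.
Joint ranges: [-2.57, 2.57], [-0.35, 1.97], [-1.29, 1.29], [0.11, 2.56], [-1.05, 4.19], [0.11, 1.86], [-2.63, 2.63]. Speed limits (rad/s): [2.22, 2.22, 3.01, 3.01, 3.14, 3.14, 3.14].

## Interface

Orientations are given as a rotation vector (axis times angle).
In Python, from workcell import sensors, optics, close_job, bot gives the robot as it stands.
- The arm moves only by the shell command python3 -m crank 'ROWS' [OPENING]. ROWS is JSON, a list of rows, each a list of 6 numbers: the shift along the tool's x, y, z as a fraction of full scale, then the turn, a rotation vector about the tool's x, y, z as a fraction of full scale. A call has 1 to 10 rows; each row shifts and turns the commanded pose from where the row before left it, along the tool's axes as they then stand; what a row does not reach is not made up. Full scale, the value 1, is 0.05 m for a shift and 4 degrees for a turn. A row lasts 1/10 s, in which the tool goes at most 50 mm and 8.59 degrees, less where a joint would pass 70% of its speed; a pose out of reach is approached as far as the arm can. A call with a number of a shift or a turn outside -1 to 1 is refused whole. A call with a gripper value outside its range is refused whole. OPENING is the closure, from 0 (fully open) to 1 (shut), set as the call begins (- or left out, the last holds). The fingers move at their own pace and stop on an object; the grip force is fixed at half the most. Time passes only in rows, so rows that do not move let the fingers close. It gives the time, the measured TCP pose, the force, the opening and the grip force at its end, in the units of the state.
- sensors.state(): the state, without advancing time (a new reading comes with each control period).
- optics.capture(name): name is "side" or "top"; returns (picture, depth): 384x512x3 uint8, red, green, blue; 384x512 float32, m along the optical axis (not along the pixel's ray), 0 where there is no reading.
- optics.camera_params(name): a dict with "vfov" (degrees; the focal length in pixels is half the picture's height over the tangent of half this angle, whatever the lens; pixels are square), "cx", "cy" (the principal point, pixels), "dist_coeffs" ([k1, k2, p1, p2, k3] as OpenCV has them; the pictures are not rectified), "rvec" (rotation vector, rad) and "tvec" (3), from world to camera coordinates, as OpenCV has them. Camera axes: x right, y down, z forward; pixel columns grow to the right and rows downward; lengths in m; the calibration is good to about 2 mm. A picture is of the moment at which its call begins. camera_params takes no time and is no camera call.
- close_job(): hands the job in; it is judged then, once.
The state is a dict: "time": time; "joints": joint angles; "qd": joint speeds; "effort": joint torques, N m; "tool_pos": TCP position; "orientation": TCP orientation; "contact_force": force on the tool from outside, world axes, zero at the start; "ft_torque": the same for the moment, N m; "opening": finger opening in m; "grasp_force": force on a finger pad.
Only numpy, scipy, OpenCV 4.12 (cv2) and the standard library are available. Lean on these libraries where they do the work, as an engineer would, in place of code of your own. Each camera call takes 0.05 s, during which the arm holds its last target. There are 200 camera calls.

## Task

Pack the toy train into the long narrow tray: first the finished locomotive against the end board with the two pegs, then the log wagon, then the short coach, all in one row along the tray, upright on their wheels and close together. Then stand the wooden wedge in the gap left at the plain end, narrow end down, and press it down firmly until it jams and the row is locked tight, and let go. Leave the long coach, the unfinished locomotive and the plain cube where they are.

Things in the scene. Friction and masses are not known exactly. Their poses are not given: they have to be found in the camera images.
- tray: Narrow plywood packing tray, fixed, 246 x 66 mm. Floor 6 mm thick; inside 218 x 54 mm between side lips 14 mm high and two end boards 14 mm thick, 50 mm high (heights from bench). The +x end board bears two upright dark pegs, tops at 72 mm; the -x one is plain. Origin: centre of underside; x along it to the pegged end, z up. The tight row of three cars leaves a 30 mm gap at the plain end.
- loco: Finished toy locomotive, 70 mm long, 68 high: on top a round boiler, a cab with darker roof at its -x end, a small round funnel near +x. Pale wood body 36 mm wide, flat vertical sides and ends up to 44 mm height; 4 fixed wheels (do not turn), 42 mm wide overall below 16 mm height. Origin: centre of underside; x along its length, z up. 0.1 kg.
- log_wagon: Toy log wagon, 56 mm long, 55 high: three dark round logs lie along its top. Pale wood body 36 mm wide, flat vertical sides and ends up to 44 mm height; 4 fixed wheels (do not turn), 42 mm wide overall below 16 mm height. Origin: centre of underside; x along its length, z up. 0.1 kg.
- coach: Short toy coach, 62 mm long, 54 high: three dark windows a side, darker flat roof. Pale wood body 36 mm wide, flat vertical sides and ends up to 44 mm height; 4 fixed wheels (do not turn), 42 mm wide overall below 16 mm height. Origin: centre of underside; x along its length, z up. 0.1 kg.
- wedge: Wooden wedge standing on its narrow end, 74 mm high, 40 wide (y). Thickness (x, to lie along the row) 15 mm at the foot, growing evenly on both faces to 36.6 at 54 mm height; straight head above. Darker wood, 0.06 kg. Origin: centre of foot, z up. Pressed down with about 15 N it slides the cars together and jams, foot about 6 mm above the tray floor.
- long_coach: Look-alike that stays: coach with five windows a side, 100 mm long, otherwise like the short coach. Origin at the centre of its underside, x along its length.
- rough_loco: Look-alike that stays: unfinished locomotive, 70 mm long, 64 mm high, without wheels, funnel or darker cab roof; its 36 mm wide body lies flat on the bench. Origin at the centre of its underside, x along its length.
- block: Look-alike that stays: plain wooden cube, 45 mm, without taper. Origin at the centre of its underside.

How it is judged:
By the outcome, as a careful person would: the job done as asked, in the order asked, and still so for the second after the job is handed in, with the robot touching nothing.
It also fails if it takes over 93 s, if anything falls off the work surface, if the arm or the gripper's body presses on something with over 40 N, if the wrist force passes 120 N, or if a joint passes its speed limit or range.

## Working session

There is one attempt and no reset: what is moved stays moved. The work goes in short steps, Python scripts to look and compute and a shell command to move; the robot and the scene stay as the last step left them, time stands still between calls to the robot, and variables do not carry over. Pictures are saved under pics/ and viewed, at most 14 in all, crops included, and the job is handed in when it is done.

```bash
mkdir -p pics; ls; cat > h.py <<'E'
import numpy as np,cv2
from workcell import sensors,optics,bot
def cam(n):
    p=optics.camera_params(n);f=192/np.tan(np.radians(p['vfov'])/2)
    K=np.array([[f,0,p['cx']],[0,f,p['cy']],[0,0,1]]);R=cv2.Rodrigues(np.array(p['rvec'],float))[0]
    return K,np.array(p['dist_coeffs'],float),R,np.array(p['tvec'],float).ravel()
def ray(n,uv):
    K,d,R,t=cam(n);q=cv2.undistortPoints(np.array(uv,float).reshape(-1,1,2),K,d).reshape(-1,2)
    return -R.T@t,np.c_[q,np.ones(len(q))]@R
def plane(n,uv,z):
    c,D=ray(n,uv);return c+D*((z-c[2])/D[:,2])[:,None]
def cloud(n,dep):
    v,u=np.mgrid[:384,:512];c,D=ray(n,np.c_[u.ravel(),v.ravel()])
    return (c+D*dep.reshape(-1,1)).reshape(384,512,3)
E
python3 - <<'E'
from h import *
for n in('top','side'):
    im,d=optics.capture(n);np.savez(f'pics/{n}0.npz',im=im,d=d)
    cv2.imwrite(f'pics/{n}0.png',cv2.resize(im[:,:,::-1],(800,600),interpolation=cv2.INTER_CUBIC))
    K,dc,R,t=cam(n);print(n,K[0,0],-R.T@t,R[2],dc)
s=sensors.state();print(s['tool_pos'],s['orientation'],s['time'],s['opening'],cv2.Rodrigues(np.array(s['orientation']))[0].round(3),bot.tcp_to_tips)
E
```

```text
pics
top 406.98433840418824 [0.34719783 0.00633759 1.11488454] [ 0.1800475  -0.00580428 -0.98364079] [-0.14660201  0.          0.          0.          0.        ]
side 448.132460685911 [0.32230972 0.85670085 0.5834526 ] [ 0.22137501 -0.81927478 -0.52894417] [-0.0905492  0.         0.         0.         0.       ]
[ 0.31897347 -0.65065164  0.25551621] [-3.05905906e+00 -7.09666693e-01  6.77369469e-04] 0.1 0.0855504288498584 [[ 0.898  0.44  -0.001]
 [ 0.44  -0.898  0.001]
 [-0.    -0.001 -1.   ]] 0.025
```

View pics/top0.png

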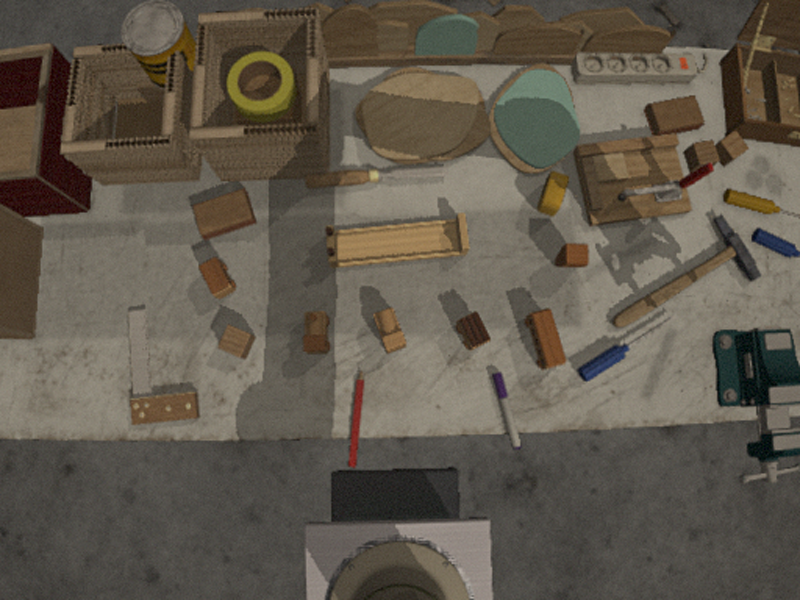

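View pics/side0.png

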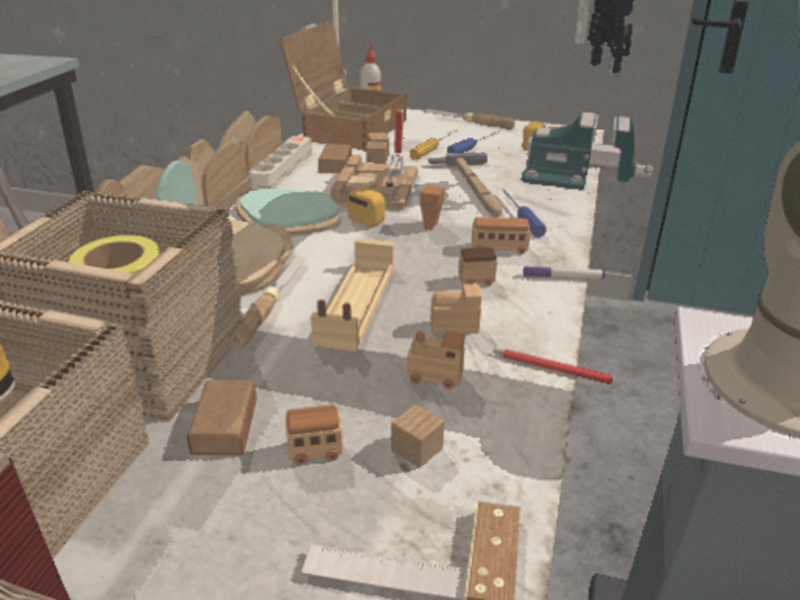

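The top view (800x600) shows the tray at (330–468, 215–265) with its pegs at the left (+y). The short coach is at (217,277), the loco at (316,331), the log wagon at (472,330) and the wedge at (573,255). The look-alikes are the rough loco (389,328), long coach (546,338) and cube (236,341). The side view agrees: wheels and funnel at (437,360), three-window coach at (315,432), pegs at (335,310).

```bash
cat > meas.py <<'E'
from h import *
T={k:np.load(f'pics/{k}0.npz') for k in('top','side')}
C={k:cloud(k,T[k]['d']) for k in T}
S=.64
rois=dict(tray=(400,240),coach=(217,277),loco=(316,331),log_wagon=(472,330),wedge=(573,255),rough=(389,328),long=(546,338),block=(236,341))
# noise / offset of bench
for k in C:
    p=C[k].reshape(-1,3);m=(p[:,0]>.45)&(p[:,0]<.75)&(abs(p[:,1])<.35)&(abs(p[:,2])<.012)&(T[k]['d'].ravel()>0)
    print(k,'bench',np.median(p[m,2]),p[m,2].std())
for n,(u,v) in rois.items():
    c=plane('top',[(u*S,v*S)],.03)[0];r=.15 if n=='tray' else .07
    for k in C:
        p=C[k].reshape(-1,3);q=p[(np.hypot(*(p[:,:2]-c[:2]).T)<r)&(T[k]['d'].ravel()>0)]
        lo=.008 if n=='tray' else .02
        q=q[(q[:,2]>lo)&(q[:,2]<.09)]
        # connected component nearest the centre, on 3 mm grid
        g=np.zeros((140,140),np.uint8);ij=np.clip(((q[:,:2]-c[:2])/.003+70).astype(int),0,139);g[ij[:,0],ij[:,1]]=1
        g=cv2.dilate(g,np.ones((3,3)));_,L=cv2.connectedComponents(g)
        l=L[ij[:,0],ij[:,1]];i0=np.argmin(np.hypot(*(q[:,:2]-c[:2]).T));q=q[l==l[i0]]
        R=cv2.minAreaRect((q[:,:2]*1000).astype(np.float32))
        print(n,k,len(q),'c',np.round(R[0],1),'size',np.round(R[1],1),'ang',round(R[2],1),'zmax',round(np.percentile(q[:,2],98)*1000,1))
        np.save(f'pics/{n}_{k}.npy',q)
E
python3 meas.py
python3 - <<'E'
import numpy as np,cv2
a=np.load('pics/top0.npz')['im'][:,:,::-1];b=np.load('pics/side0.npz')['im'][:,:,::-1]
o=np.vstack([cv2.resize(a[130:250,115:375],(800,369),interpolation=2),cv2.resize(b[110:300,180:350],None,fx=1.2,fy=1.2)[:228].repeat(1,0) if 0 else cv2.resize(b[130:300,120:360],(325,230),interpolation=2).__class__((230,800,3),np.uint8)*0])
o[369:599,:325]=cv2.resize(b[130:300,120:360],(325,230),interpolation=2)
cv2.imwrite('pics/crop0.png',o)
E
```

```text
top bench -0.001990231887734617 0.0030101415998657686
side bench 0.0006071419043154336 0.0024312002195322605
tray top 1 c [647.9 -26.2] size [0. 0.] ang 0.0 zmax 8.6
tray side 1 c [631.  -18.1] size [0. 0.] ang 0.0 zmax 8.4
coach top 338 c [578.4 305.7] size [63.4 35.8] ang 26.5 zmax 55.0
coach side 940 c [577.8 307.3] size [61.1 39.7] ang 28.1 zmax 56.8
loco top 389 c [476.3 131.6] size [70.2 36.7] ang 1.0 zmax 68.9
loco side 886 c [476.8 132.2] size [39.7 70.5] ang 89.9 zmax 68.5
log_wagon top 307 c [ 471.4 -138.6] size [56.  35.1] ang 24.3 zmax 55.8
log_wagon side 414 c [ 473.1 -137.9] size [57.1 44.2] ang 25.9 zmax 56.2
wedge top 267 c [ 594.3 -319.9] size [41.4 37.3] ang 84.7 zmax 75.0
wedge side 297 c [ 594.8 -318. ] size [48.7 38.8] ang 83.4 zmax 75.6
rough top 373 c [477.6   4.6] size [71.2 36. ] ang 18.0 zmax 65.0
rough side 674 c [477.5   6.4] size [70.4 38.7] ang 18.3 zmax 65.1
long top 591 c [ 453.3 -264.8] size [100.6  38.4] ang 14.6 zmax 55.4
long side 601 c [ 453.8 -262.7] size [101.2  41.4] ang 12.5 zmax 56.0
block top 311 c [463. 270.] size [46.9 45.4] ang 66.3 zmax 46.4
block side 782 c [465.  271.2] size [45.5 47. ] ang 65.0 zmax 48.1
```

View pics/crop0.png

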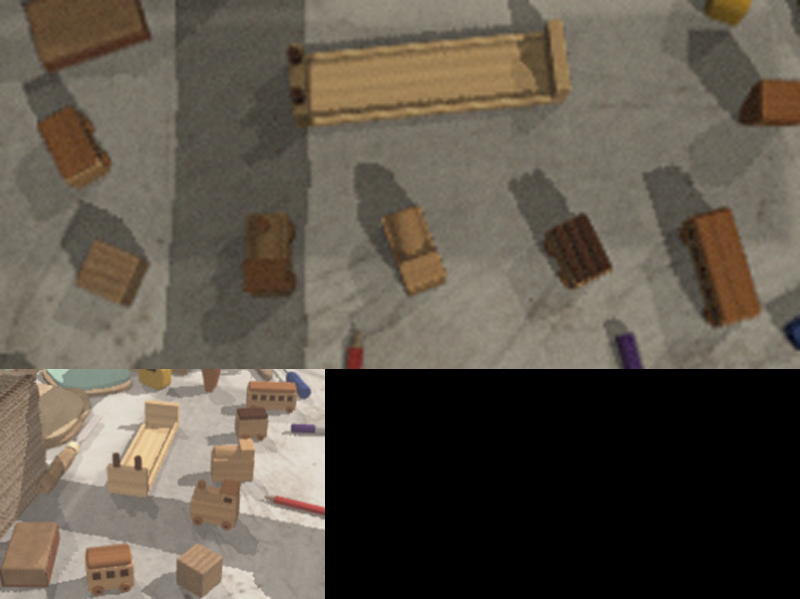

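The crop shows the loco's funnel toward +x (crop 262,222) and its cab near the robot. The tray's pegs are at crop (296,53) and (297,96). All measured sizes match the given ones. Next come the tray and the wedge's taper direction.

```bash
cat >> h.py <<'E'
def go(x,y,z,yaw,n,pose=None):
    """rows to TCP x,y,z (m), tool-y heading yaw (deg): n equal rows of lateral+turn; z apart"""
    s=sensors.state();R=cv2.Rodrigues(np.array(s['orientation'],float))[0];p=np.array(s['tool_pos'])
    h=np.degrees(np.arctan2(R[1,1],R[0,1]));d=(yaw-h+180)%360-180;w=d/n
    M=np.zeros((2,2))
    for i in range(n):
        a=np.radians(h+w*i);ty=np.array([np.cos(a),np.sin(a)]);tx=np.array([-ty[1],ty[0]])  # z down: x = y cross z
        M+=np.c_[tx,ty]
    q=np.linalg.solve(M,np.array([x,y])-p[:2])/.05
    print('at',p.round(4),'head',round(h,2),'tx',R[:2,0].round(2),[-np.sin(np.radians(h)).round(2),np.cos(np.radians(h)).round(2)],'tilt',R[:,2].round(3))
    print(f'{n} rows of  sx {q[0]:.3f} sy {q[1]:.3f} turn {-w/4:.3f};  dz total units {(p[2]-z)/.05:.3f}','t',s['time'])
E
python3 - <<'E'
from h import *
from workcell import sensors
for k in('top','side'):
    D=np.load(f'pics/{k}0.npz')['d'];p=cloud(k,D).reshape(-1,3)[D.ravel()>0]
    m=(abs(p[:,0]-.625)<.06)&(abs(p[:,1]+.0)<.15)&(p[:,2]>.03)&(p[:,2]<.08)
    q=p[m];R=cv2.minAreaRect((q[:,:2]*1000).astype(np.float32));print(k,R,len(q))
    for s in(1,-1):
        e=q[(q[:,1]*s>0)&(q[:,2]<.054)];print(s,len(e),np.median(e,0).round(4),np.percentile(e,[3,97],0).round(4).tolist())
    pg=q[q[:,2]>.06];print('pegs',len(pg),pg.mean(0) if len(pg) else '')
w=np.load('pics/wedge_side.npy')
for z in(.025,.04,.055,.07):
    a=w[abs(w[:,2]-z)<.005];print(z,a[:,:2].min(0).round(3),a[:,:2].max(0).round(3))
go(.4765,.132,.12,-89.5,17)
E
```

```text
top ((636.6748046875, -13.614082336425781), (66.39545440673828, 246.9971923828125), 4.062548637390137) 280
1 89 [0.627  0.1002 0.0473] [[0.5963, 0.0946, 0.035], [0.6603, 0.1102, 0.0509]]
-1 145 [ 0.6428 -0.1282  0.0474] [[0.6129, -0.1363, 0.0326], [0.6748, -0.1213, 0.0521]]
pegs 40 [0.6289805  0.10240959 0.06824338]
side ((637.3582153320312, -12.290863037109375), (66.04076385498047, 250.54034423828125), 4.063177585601807) 635
1 315 [0.628  0.1083 0.0442] [[0.597, 0.0978, 0.0307], [0.6598, 0.112, 0.0518]]
-1 225 [ 0.6446 -0.1232  0.0436] [[0.6145, -0.1333, 0.0312], [0.676, -0.1182, 0.0514]]
pegs 70 [0.62836813 0.10535614 0.0684177 ]
0.025 [ 0.581 -0.341] [ 0.607 -0.294]
0.04 [ 0.578 -0.341] [ 0.611 -0.297]
0.055 [ 0.576 -0.331] [ 0.615 -0.295]
0.07 [ 0.575 -0.34 ] [ 0.614 -0.293]
at [ 0.319  -0.6507  0.2555] head -63.88 tx [0.9  0.44] [np.float64(0.9), np.float64(0.44)] tilt [-0.001  0.001 -1.   ]
17 rows of  sx 0.407 sy -0.855 turn 0.377;  dz total units 2.710 t 0.1
```

```bash
R='[0.35,-0.73,0,0,0,0.32]'; python3 -m crank '[[0.35,-0.73,0,0,0,0.32],[0.35,-0.73,0,0,0,0.32],[0.35,-0.73,0,0,0,0.32],[0.35,-0.73,0,0,0,0.32],[0.35,-0.73,0,0,0,0.32],[0.35,-0.73,0,0,0,0.32],[0.35,-0.73,0,0,0,0.32],[0.35,-0.73,0,0,0,0.32],[0.35,-0.73,0,0,0,0.32],[0.35,-0.73,0,0,0,0.32]]' 0
python3 -m crank '[[0.35,-0.73,0,0,0,0.32],[0.35,-0.73,0,0,0,0.32],[0.35,-0.73,0,0,0,0.32],[0.35,-0.73,0,0,0,0.32],[0.35,-0.73,0,0,0,0.32],[0.35,-0.73,0,0,0,0.32],[0.35,-0.73,0,0,0,0.32],[0.35,-0.73,0,0,0,0.32],[0,0,0,0,0,0],[0,0,0,0,0,0]]' 0
python3 -c "
from h import *
go(.4765,.132,.042,-89.5,3)"
```

```text
time: 1.1
tool_pos: [0.3559, -0.2471, 0.2562]
orientation: [-3.121, -0.362, 0.0]
contact_force: [1.5, 0.1, -0.4]
opening: 0.0856
grasp_force: 0.0
time: 2.1
tool_pos: [0.4493, 0.0616, 0.2559]
orientation: [3.14, 0.088, -0.001]
contact_force: [-0.1, -0.8, -0.8]
opening: 0.0857
grasp_force: 0.0
at [0.4493 0.0616 0.2559] head -86.78 tx [1.   0.06] [np.float64(1.0), np.float64(0.06)] tilt [-0.001 -0.    -1.   ]
3 rows of  sx 0.200 sy -0.462 turn 0.226;  dz total units 4.278 t 2.1
```

```bash
python3 -m crank '[[0.2,-0.46,0,0,0,0.23],[0.2,-0.46,0,0,0,0.23],[0.2,-0.46,0,0,0,0.23],[0,0,0.6,0,0,0],[0,0,0.6,0,0,0],[0,0,0.6,0,0,0],[0,0,0.6,0,0,0],[0,0,0.2,0,0,0],[0,0,0,0,0,0],[0,0,0,0,0,0]]' 0
python3 -c "
from h import *
go(.4765,.132,.042,-89.5,1)
im,d=optics.capture('side');cv2.imwrite('pics/s1.png',cv2.resize(im[160:290,220:340,::-1],(640,600),interpolation=2))"
```

```text
time: 3.1
tool_pos: [0.4772, 0.1304, 0.1271]
orientation: [3.141, 0.007, 0.001]
contact_force: [0.3, -0.3, -0.2]
opening: 0.0852
grasp_force: 0.0
at [0.4772 0.1304 0.1271] head -89.74 tx [1. 0.] [np.float64(1.0), np.float64(0.0)] tilt [ 0. -0. -1.]
1 rows of  sx -0.014 sy -0.032 turn -0.059;  dz total units 1.701 t 3.1
```

View pics/s1.png

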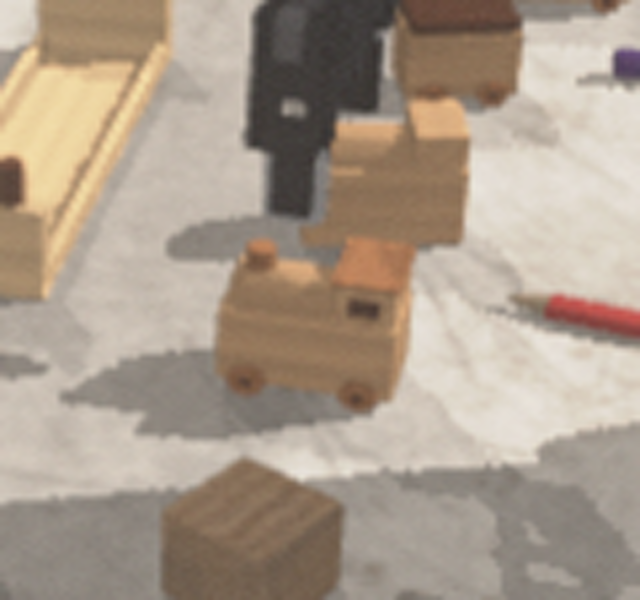

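The fingers hang above the loco, with the near tip at crop (290,215). That fits a tip height of about 0.11 m over the loco's axis, so I descend and grip.

```bash
python3 -m crank '[[-0.01,-0.03,0.3,0,0,-0.06],[0,0,0.4,0,0,0],[0,0,0.4,0,0,0],[0,0,0.4,0,0,0],[0,0,0.2,0,0,0],[0,0,0,0,0,0],[0,0,0,0,0,0]]' 0
python3 -m crank '[[0,0,0,0,0,0],[0,0,0,0,0,0],[0,0,0,0,0,0],[0,0,0,0,0,0],[0,0,0,0,0,0],[0,0,0,0,0,0],[0,0,0,0,0,0],[0,0,0,0,0,0]]' 1
python3 -c "
from h import *
im,d=optics.capture('side');cv2.imwrite('pics/s2.png',cv2.resize(im[160:290,220:340,::-1],(640,600),interpolation=2))"
```

```text
time: 3.85
tool_pos: [0.4767, 0.1325, 0.0421]
orientation: [-3.141, -0.015, -0.001]
contact_force: [-0.3, 0.8, -0.1]
opening: 0.0854
grasp_force: 0.0
time: 4.65
tool_pos: [0.4766, 0.1325, 0.0419]
orientation: [-3.141, -0.015, -0.001]
contact_force: [-0.5, -0.5, 9.1]
opening: 0.0354
grasp_force: 59.6
```

View pics/s2.png

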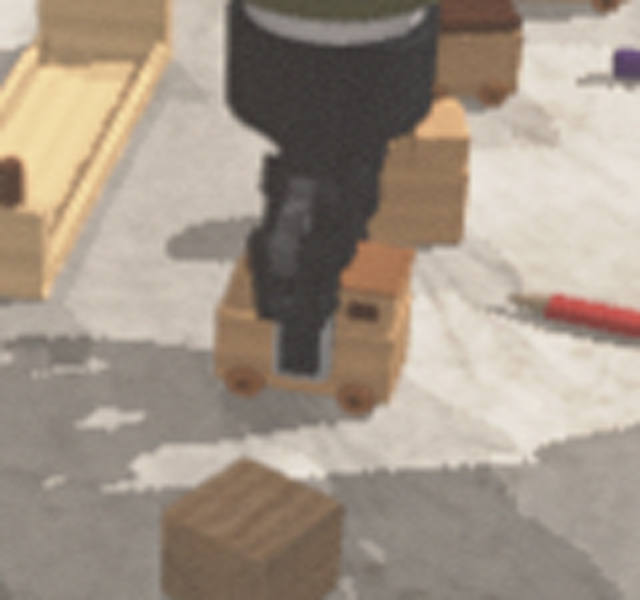

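The loco is gripped amid its body: opening 35 mm, 60 N. Lift and carry next.

```bash
python3 -m crank '[[0,0,-0.2,0,0,0],[0,0,-0.5,0,0,0],[0,0,-0.6,0,0,0],[0,0,-0.5,0,0,0],[0,0,0,0,0,0]]' 1
python3 -c "
from h import *
go(.632,.0578,.049,4.06,25)"
```

```text
time: 5.2
tool_pos: [0.4775, 0.1327, 0.1344]
orientation: [-3.14, -0.015, -0.007]
contact_force: [0.3, -0.2, -1.5]
opening: 0.0346
grasp_force: 60.1
at [0.4775 0.1327 0.1344] head -89.46 tx [1.   0.01] [np.float64(1.0), np.float64(0.01)] tilt [ 0.005  0.002 -1.   ]
25 rows of  sx 0.049 sy 0.146 turn -0.935;  dz total units 1.709 t 5.2
```

```bash
python3 -m crank '[[0.05,0.15,0,0,0,-0.94],[0.05,0.15,0,0,0,-0.94],[0.05,0.15,0,0,0,-0.94],[0.05,0.15,0,0,0,-0.94],[0.05,0.15,0,0,0,-0.94],[0.05,0.15,0,0,0,-0.94],[0.05,0.15,0,0,0,-0.94],[0.05,0.15,0,0,0,-0.94],[0.05,0.15,0,0,0,-0.94],[0.05,0.15,0,0,0,-0.94]]'
python3 -m crank '[[0.05,0.15,0,0,0,-0.94],[0.05,0.15,0,0,0,-0.94],[0.05,0.15,0,0,0,-0.94],[0.05,0.15,0,0,0,-0.94],[0.05,0.15,0,0,0,-0.94],[0.05,0.15,0,0,0,-0.94],[0.05,0.15,0,0,0,-0.94],[0.05,0.15,0,0,0,-0.94],[0.05,0.15,0,0,0,-0.94],[0.05,0.15,0,0,0,-0.94]]'
python3 -m crank '[[0.05,0.15,0,0,0,-0.94],[0.05,0.15,0,0,0,-0.94],[0.05,0.15,0,0,0,-0.94],[0.05,0.15,0,0,0,-0.94],[0.05,0.15,0,0,0,-0.94],[0,0,0,0,0,0],[0,0,0,0,0,0]]'
python3 -c "
from h import *
go(.632,.0578,.049,4.06,1)
for n in('top','side'):
  im,d=optics.capture(n);c=im[130:230,170:330] if n=='top' else im[120:300,180:350]
  cv2.imwrite(f'pics/{n}3.png',cv2.resize(c[:,:,::-1],(640,400) if n=='top' else (567,600),interpolation=2))"
```

```text
time: 6.2
tool_pos: [0.5216, 0.0691, 0.1307]
orientation: [-2.968, -1.031, 0.002]
contact_force: [0.3, -0.2, -1.5]
opening: 0.0351
grasp_force: 60.0
time: 7.2
tool_pos: [0.5962, 0.0472, 0.1305]
orientation: [-2.477, -1.932, 0.002]
contact_force: [0.2, 0.8, -0.9]
opening: 0.035
grasp_force: 60.0
time: 7.9
tool_pos: [0.6343, 0.0553, 0.1306]
orientation: [-2.133, -2.305, 0.001]
contact_force: [-0.7, 0.7, -1.5]
opening: 0.035
grasp_force: 60.0
at [0.6343 0.0553 0.1306] head 4.44 tx [-0.08  1.  ] [np.float64(-0.08), np.float64(1.0)] tilt [-0.001  0.    -1.   ]
1 rows of  sx 0.053 sy -0.041 turn 0.096;  dz total units 1.631 t 7.9
```

View pics/side3.png

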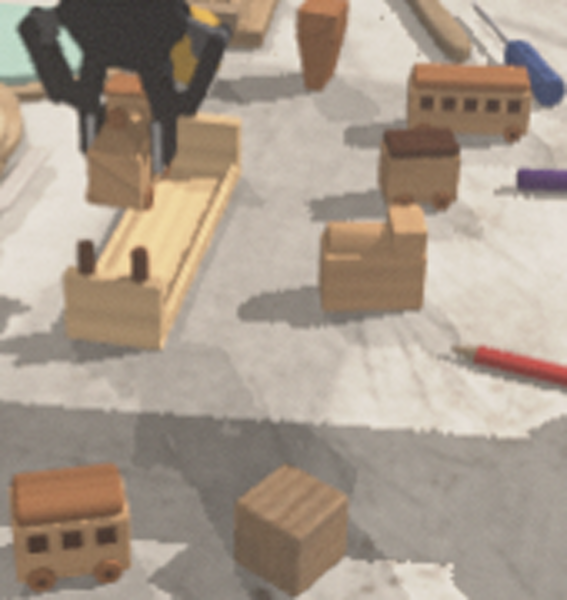

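The loco hangs upright in the fingers (crop 118,160), funnel toward the pegs, over the tray's axis. I lower it.

```bash
python3 -m crank '[[0.05,-0.04,0,0,0,0.1],[0,0,0.4,0,0,0],[0,0,0.4,0,0,0],[0,0,0.4,0,0,0],[0,0,0.25,0,0,0],[0,0,0.1,0,0,0],[0,0,0,0,0,0]]'
python3 -c "
from h import *
go(.632,.0578,.048,4.06,1)"
```

```text
time: 8.7
tool_pos: [0.6324, 0.058, 0.0534]
orientation: [-2.139, -2.3, 0.001]
contact_force: [-1.0, 0.1, -0.6]
opening: 0.0351
grasp_force: 60.0
at [0.6324 0.058  0.0534] head 4.16 tx [-0.07  1.  ] [np.float64(-0.07), np.float64(1.0)] tilt [-0.001 -0.    -1.   ]
1 rows of  sx -0.004 sy -0.009 turn 0.024;  dz total units 0.109 t 8.7
```

```bash
python3 -m crank '[[0,0,0.06,0,0,0],[0.03,0,0,0,0,0],[0.02,0,0,0,0,0],[0,0,0,0,0,0]]'; python3 -m crank '[[0.02,0,0,0,0,0],[0,0,0,0,0,0]]'; python3 -m crank '[[0.02,0,0,0,0,0],[0,0,0,0,0,0]]'
```

```text
time: 9.1
tool_pos: [0.6329, 0.0594, 0.0512]
orientation: [2.139, 2.299, -0.001]
contact_force: [0.6, -4.6, 1.6]
opening: 0.0351
grasp_force: 60.0
time: 9.3
tool_pos: [0.6329, 0.0594, 0.0512]
orientation: [2.14, 2.298, -0.002]
contact_force: [0.5, -7.8, 2.7]
opening: 0.0352
grasp_force: 60.4
time: 9.5
tool_pos: [0.6329, 0.0595, 0.0512]
orientation: [2.14, 2.296, -0.004]
contact_force: [1.1, -9.8, 3.1]
opening: 0.0353
grasp_force: 60.5
```

It touches the end board, so I back off the command slightly, lower and release.

```bash
python3 -m crank '[[-0.04,0,0.03,0,0,0],[0,0,0.03,0,0,0],[0,0,0.02,0,0,0],[0,0,0,0,0,0]]'; python3 -m crank '[[0,0,0,0,0,0],[0,0,0,0,0,0],[0,0,0,0,0,0],[0,0,0,0,0,0],[0,0,0,0,0,0]]' 0
python3 -m crank '[[0,0,-0.3,0,0,0],[0,0,-0.6,0,0,0],[0,0,-0.6,0,0,0],[0,0,-0.5,0,0,0],[0,0,0,0,0,0]]' 0
python3 -c "
from h import *
go(.472,-.138,.045,-65.4,18)"
```

```text
time: 9.9
tool_pos: [0.6329, 0.0594, 0.048]
orientation: [2.139, 2.298, -0.001]
contact_force: [-1.7, -6.7, 14.0]
opening: 0.0349
grasp_force: 61.7
time: 10.4
tool_pos: [0.6325, 0.0607, 0.0466]
orientation: [-2.139, -2.301, -0.0]
contact_force: [0.1, 0.0, -0.0]
opening: 0.0852
grasp_force: 0.0
time: 10.9
tool_pos: [0.6343, 0.061, 0.1513]
orientation: [2.137, 2.298, 0.007]
contact_force: [0.1, -0.4, 0.3]
opening: 0.0853
grasp_force: 0.0
at [0.6343 0.061  0.1513] head 4.15 tx [-0.07  1.  ] [np.float64(-0.07), np.float64(1.0)] tilt [ 0.006  0.001 -1.   ]
18 rows of  sx -0.298 sy -0.055 turn 0.966;  dz total units 2.125 t 10.9
```

```bash
python3 -m crank '[[-0.3,-0.05,0,0,0,0.97],[-0.3,-0.05,0,0,0,0.97],[-0.3,-0.05,0,0,0,0.97],[-0.3,-0.05,0,0,0,0.97],[-0.3,-0.05,0,0,0,0.97],[-0.3,-0.05,0,0,0,0.97],[-0.3,-0.05,0,0,0,0.97],[-0.3,-0.05,0,0,0,0.97],[-0.3,-0.05,0,0,0,0.97],[-0.3,-0.05,0,0,0,0.97]]' 0
python3 -m crank '[[-0.3,-0.05,0,0,0,0.97],[-0.3,-0.05,0,0,0,0.97],[-0.3,-0.05,0,0,0,0.97],[-0.3,-0.05,0,0,0,0.97],[-0.3,-0.05,0,0,0,0.97],[-0.3,-0.05,0,0,0,0.97],[-0.3,-0.05,0,0,0,0.97],[-0.3,-0.05,0,0,0,0.97],[0,0,0,0,0,0],[0,0,0,0,0,0]]' 0
python3 -c "
from h import *
go(.472,-.138,.045,-65.4,1)"
```

```text
time: 11.9
tool_pos: [0.5743, -0.0778, 0.1468]
orientation: [-2.784, -1.455, 0.0]
contact_force: [-1.1, 0.1, 0.4]
opening: 0.0855
grasp_force: 0.0
time: 12.9
tool_pos: [0.4738, -0.1413, 0.147]
orientation: [3.07, 0.665, 0.001]
contact_force: [0.3, -0.1, -0.3]
opening: 0.0854
grasp_force: 0.0
at [ 0.4738 -0.1413  0.147 ] head -65.57 tx [0.91 0.41] [np.float64(0.91), np.float64(0.41)] tilt [ 0.001  0.    -1.   ]
1 rows of  sx -0.005 sy -0.075 turn -0.042;  dz total units 2.040 t 12.9
```

```bash
python3 -m crank '[[0,-0.07,0.2,0,0,-0.04],[0,0,0.6,0,0,0],[0,0,0.6,0,0,0],[0,0,0.4,0,0,0],[0,0,0.24,0,0,0],[0,0,0,0,0,0],[0,0,0,0,0,0]]' 0
python3 -m crank '[[0,0,0,0,0,0],[0,0,0,0,0,0],[0,0,0,0,0,0],[0,0,0,0,0,0],[0,0,0,0,0,0],[0,0,0,0,0,0],[0,0,0,0,0,0]]' 1
python3 -m crank '[[0,0,-0.2,0,0,0],[0,0,-0.5,0,0,0],[0,0,-0.6,0,0,0],[0,0,-0.5,0,0,0],[0,0,0,0,0,0]]' 1
python3 -c "
from h import *
im,d=optics.capture('side');cv2.imwrite('pics/s4.png',cv2.resize(im[120:300,180:350,::-1],(567,600),interpolation=2))
go(.6362-.0712*-.008,-.002-.0085,.05,4.06,18)"
```

```text
time: 13.6
tool_pos: [0.472, -0.1377, 0.0443]
orientation: [-3.069, -0.668, 0.001]
contact_force: [0.9, -0.3, 0.3]
opening: 0.0856
grasp_force: 0.0
time: 14.3
tool_pos: [0.4721, -0.1385, 0.0455]
orientation: [3.07, 0.666, 0.002]
contact_force: [-0.3, 0.1, 7.0]
opening: 0.035
grasp_force: 59.9
time: 14.8
tool_pos: [0.4729, -0.1389, 0.1381]
orientation: [3.068, 0.664, 0.007]
contact_force: [0.6, 0.1, -0.9]
opening: 0.035
grasp_force: 60.1
at [ 0.4724 -0.1388  0.1366] head -65.57 tx [0.91 0.41] [np.float64(0.91), np.float64(0.41)] tilt [ 0.003 -0.001 -1.   ]
18 rows of  sx 0.233 sy 0.082 turn -0.967;  dz total units 1.733 t 14.85
```

View pics/s4.png

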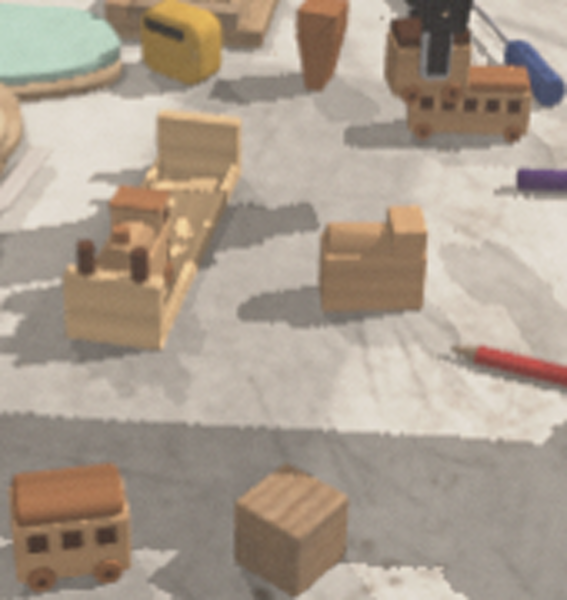

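The loco sits upright against the pegged board (crop 125,230), and the log wagon is held at crop (428,60). I carry the wagon over.

```bash
python3 -m crank '[[0.23,0.08,0,0,0,-0.97],[0.23,0.08,0,0,0,-0.97],[0.23,0.08,0,0,0,-0.97],[0.23,0.08,0,0,0,-0.97],[0.23,0.08,0,0,0,-0.97],[0.23,0.08,0,0,0,-0.97],[0.23,0.08,0,0,0,-0.97],[0.23,0.08,0,0,0,-0.97],[0.23,0.08,0,0,0,-0.97],[0.23,0.08,0,0,0,-0.97]]'
python3 -m crank '[[0.23,0.08,0,0,0,-0.97],[0.23,0.08,0,0,0,-0.97],[0.23,0.08,0,0,0,-0.97],[0.23,0.08,0,0,0,-0.97],[0.23,0.08,0,0,0,-0.97],[0.23,0.08,0,0,0,-0.97],[0.23,0.08,0,0,0,-0.97],[0.23,0.08,0,0,0,-0.97],[0,0,0,0,0,0],[0,0,0,0,0,0]]'
python3 -c "
from h import *
go(.6368,-.0105,.0515,4.06,1)"
```

```text
time: 15.85
tool_pos: [0.5817, -0.0919, 0.1336]
orientation: [-2.672, -1.651, 0.002]
contact_force: [0.5, -0.1, -1.7]
opening: 0.0349
grasp_force: 60.0
time: 16.85
tool_pos: [0.6328, -0.011, 0.1338]
orientation: [-2.137, -2.301, 0.002]
contact_force: [-0.2, 0.6, -1.0]
opening: 0.0348
grasp_force: 60.0
at [ 0.6328 -0.011   0.1338] head 4.23 tx [-0.07  1.  ] [np.float64(-0.07), np.float64(1.0)] tilt [-0.002 -0.    -1.   ]
1 rows of  sx 0.005 sy 0.081 turn 0.042;  dz total units 1.645 t 16.85
```

```bash
python3 -m crank '[[0,0.08,0,0,0,0.04],[0,0,0.4,0,0,0],[0,0,0.4,0,0,0],[0,0,0.4,0,0,0],[0,0,0.25,0,0,0],[0,0,0.1,0,0,0],[0,0,0.04,0,0,0],[0,0,0,0,0,0]]'
python3 -m crank '[[0.03,0,0,0,0,0],[0.03,0,0,0,0,0],[0.03,0,0,0,0,0],[0,0,0,0,0,0]]'; python3 -m crank '[[0.03,0,0,0,0,0],[0.03,0,0,0,0,0],[0,0,0,0,0,0]]';
```

```text
time: 17.65
tool_pos: [0.6377, -0.0105, 0.0556]
orientation: [2.14, 2.3, 0.0]
contact_force: [-0.7, -0.1, -1.2]
opening: 0.0351
grasp_force: 60.0
time: 18.05
tool_pos: [0.6372, -0.0056, 0.0556]
orientation: [2.139, 2.301, 0.001]
contact_force: [-0.7, 0.4, -1.1]
opening: 0.0354
grasp_force: 60.0
time: 18.35
tool_pos: [0.6369, -0.0027, 0.0553]
orientation: [-2.139, -2.301, -0.0]
contact_force: [0.1, 0.0, -1.6]
opening: 0.0348
grasp_force: 60.0
```

```bash
python3 -m crank '[[0.02,0,0.03,0,0,0],[0.02,0,0,0,0,0],[0,0,0,0,0,0]]'; python3 -m crank '[[0.02,0,0.02,0,0,0],[0.02,0,0,0,0,0],[0,0,0,0,0,0]]'
```

```text
time: 18.65
tool_pos: [0.6368, -0.0025, 0.0536]
orientation: [2.14, 2.298, -0.003]
contact_force: [0.7, -4.9, -0.2]
opening: 0.035
grasp_force: 60.2
time: 18.95
tool_pos: [0.6368, -0.0025, 0.0528]
orientation: [2.14, 2.296, -0.005]
contact_force: [1.6, -9.4, 2.0]
opening: 0.0351
grasp_force: 60.6
```

The wagon touches the loco. I ease off, set it down and release.

```bash
python3 -m crank '[[-0.05,0,0.03,0,0,0],[0,0,0.03,0,0,0],[0,0,0,0,0,0]]'; python3 -m crank '[[0,0,0,0,0,0],[0,0,0,0,0,0],[0,0,0,0,0,0],[0,0,0,0,0,0],[0,0,0,0,0,0]]' 0
python3 -m crank '[[0,0,-0.3,0,0,0],[0,0,-0.6,0,0,0],[0,0,-0.6,0,0,0],[0,0,-0.5,0,0,0],[0,0,0,0,0,0]]' 0
python3 -c "
from h import *
go(.578,.3065,.045,-62.8,18)"
```

```text
time: 19.25
tool_pos: [0.6369, -0.0027, 0.0516]
orientation: [2.139, 2.298, -0.002]
contact_force: [-4.5, -5.8, 20.8]
opening: 0.0349
grasp_force: 62.7
time: 19.75
tool_pos: [0.6367, -0.0013, 0.0495]
orientation: [-2.139, -2.3, 0.0]
contact_force: [-0.5, -0.4, -0.4]
opening: 0.0854
grasp_force: 0.0
time: 20.25
tool_pos: [0.6385, -0.001, 0.1542]
orientation: [2.137, 2.298, 0.007]
contact_force: [0.2, -0.5, -0.6]
opening: 0.0852
grasp_force: 0.0
at [ 0.6385 -0.001   0.1542] head 4.15 tx [-0.07  1.  ] [np.float64(-0.07), np.float64(1.0)] tilt [ 0.006  0.    -1.   ]
18 rows of  sx 0.288 sy -0.230 turn 0.930;  dz total units 2.185 t 20.25
```

```bash
python3 -m crank '[[0.29,-0.23,0,0,0,0.93],[0.29,-0.23,0,0,0,0.93],[0.29,-0.23,0,0,0,0.93],[0.29,-0.23,0,0,0,0.93],[0.29,-0.23,0,0,0,0.93],[0.29,-0.23,0,0,0,0.93],[0.29,-0.23,0,0,0,0.93],[0.29,-0.23,0,0,0,0.93],[0.29,-0.23,0,0,0,0.93],[0.29,-0.23,0,0,0,0.93]]' 0
python3 -m crank '[[0.29,-0.23,0,0,0,0.93],[0.29,-0.23,0,0,0,0.93],[0.29,-0.23,0,0,0,0.93],[0.29,-0.23,0,0,0,0.93],[0.29,-0.23,0,0,0,0.93],[0.29,-0.23,0,0,0,0.93],[0.29,-0.23,0,0,0,0.93],[0.29,-0.23,0,0,0,0.93],[0,0,0,0,0,0],[0,0,0,0,0,0]]' 0
python3 -c "
from h import *
go(.578,.3065,.045,-62.8,1)"
```

```text
time: 21.25
tool_pos: [0.5569, 0.1628, 0.1498]
orientation: [-2.763, -1.494, 0.001]
contact_force: [-0.7, 0.4, 0.9]
opening: 0.0851
grasp_force: 0.0
time: 22.25
tool_pos: [0.5764, 0.3071, 0.1495]
orientation: [3.052, 0.742, -0.001]
contact_force: [-0.5, -0.1, 0.4]
opening: 0.0855
grasp_force: 0.0
at [0.5764 0.3071 0.1495] head -62.68 tx [0.89 0.46] [np.float64(0.89), np.float64(0.46)] tilt [-0.001 -0.001 -1.   ]
1 rows of  sx 0.022 sy 0.025 turn 0.030;  dz total units 2.090 t 22.25
```

```bash
python3 -m crank '[[0.02,0.02,0.2,0,0,0.03],[0,0,0.6,0,0,0],[0,0,0.6,0,0,0],[0,0,0.4,0,0,0],[0,0,0.28,0,0,0],[0,0,0,0,0,0],[0,0,0,0,0,0]]' 0
python3 -m crank '[[0,0,0,0,0,0],[0,0,0,0,0,0],[0,0,0,0,0,0],[0,0,0,0,0,0],[0,0,0,0,0,0],[0,0,0,0,0,0],[0,0,0,0,0,0]]' 1
python3 -m crank '[[0,0,-0.2,0,0,0],[0,0,-0.5,0,0,0],[0,0,-0.6,0,0,0],[0,0,-0.5,0,0,0],[0,0,0,0,0,0]]' 1
python3 -c "
from h import *
im,d=optics.capture('side');cv2.imwrite('pics/s5.png',cv2.resize(im[100:300,150:350,::-1],(600,600),interpolation=2))
go(.641,-.069,.05,4.06,20)"
```

```text
time: 22.95
tool_pos: [0.5785, 0.3066, 0.0459]
orientation: [3.054, 0.735, -0.0]
contact_force: [-0.2, 0.1, -0.1]
opening: 0.0852
grasp_force: 0.0
time: 23.65
tool_pos: [0.5788, 0.3071, 0.0467]
orientation: [-3.054, -0.735, -0.002]
contact_force: [-0.2, -1.2, 6.3]
opening: 0.0355
grasp_force: 60.8
time: 24.15
tool_pos: [0.5798, 0.3078, 0.1399]
orientation: [-3.053, -0.735, -0.009]
contact_force: [1.1, -0.1, 0.1]
opening: 0.0354
grasp_force: 59.9
at [0.5791 0.3073 0.138 ] head -62.93 tx [0.89 0.46] [np.float64(0.89), np.float64(0.46)] tilt [ 0.003  0.002 -1.   ]
20 rows of  sx -0.307 sy 0.262 turn -0.837;  dz total units 1.761 t 24.2
```

View pics/s5.png

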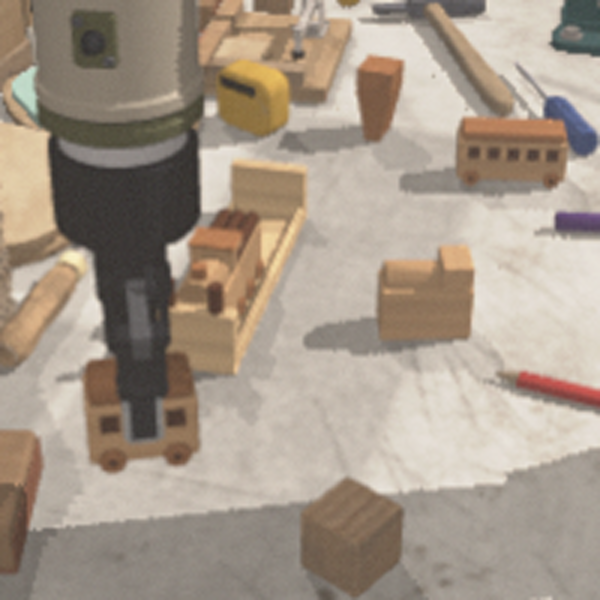

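The coach is held centrally at crop (142,410), and the loco and wagon sit in the tray. I carry the coach over.

```bash
python3 -m crank '[[-0.31,0.26,-0.2,0,0,-0.84],[-0.31,0.26,0,0,0,-0.84],[-0.31,0.26,0,0,0,-0.84],[-0.31,0.26,0,0,0,-0.84],[-0.31,0.26,0,0,0,-0.84],[-0.31,0.26,0,0,0,-0.84],[-0.31,0.26,0,0,0,-0.84],[-0.31,0.26,0,0,0,-0.84],[-0.31,0.26,0,0,0,-0.84],[-0.31,0.26,0,0,0,-0.84]]'
python3 -m crank '[[-0.31,0.26,0,0,0,-0.84],[-0.31,0.26,0,0,0,-0.84],[-0.31,0.26,0,0,0,-0.84],[-0.31,0.26,0,0,0,-0.84],[-0.31,0.26,0,0,0,-0.84],[-0.31,0.26,0,0,0,-0.84],[-0.31,0.26,0,0,0,-0.84],[-0.31,0.26,0,0,0,-0.84],[-0.31,0.26,0,0,0,-0.84],[-0.31,0.26,0,0,0,-0.84]]'
python3 -m crank '[[0,0,0,0,0,0],[0,0,0,0,0,0]]'
python3 -c "
from h import *
go(.641,-.071,.0525,4.06,1)"
```

```text
time: 25.2
tool_pos: [0.5504, 0.1083, 0.1449]
orientation: [-2.709, -1.59, 0.003]
contact_force: [0.7, 0.1, -0.6]
opening: 0.0351
grasp_force: 59.9
time: 26.2
tool_pos: [0.6376, -0.0713, 0.1447]
orientation: [-2.133, -2.304, 0.002]
contact_force: [-0.4, 0.0, -1.1]
opening: 0.0353
grasp_force: 59.9
time: 26.4
tool_pos: [0.6372, -0.0704, 0.1447]
orientation: [-2.138, -2.3, 0.001]
contact_force: [-0.5, 0.2, -0.6]
opening: 0.0352
grasp_force: 60.0
at [ 0.6372 -0.0704  0.1447] head 4.19 tx [-0.07  1.  ] [np.float64(-0.07), np.float64(1.0)] tilt [-0.002  0.001 -1.   ]
1 rows of  sx -0.017 sy 0.075 turn 0.032;  dz total units 1.844 t 26.4
```

```bash
python3 -m crank '[[-0.02,0.08,0.2,0,0,0.03],[0,0,0.4,0,0,0],[0,0,0.4,0,0,0],[0,0,0.4,0,0,0],[0,0,0.25,0,0,0],[0,0,0.1,0,0,0],[0,0,0.03,0,0,0],[0,0,0,0,0,0]]'
python3 -m crank '[[0.03,0,0,0,0,0],[0.03,0,0,0,0,0],[0.03,0,0,0,0,0],[0,0,0,0,0,0]]'; python3 -m crank '[[0.03,0,0,0,0,0],[0.03,0,0,0,0,0],[0,0,0,0,0,0]]';
```

```text
time: 27.2
tool_pos: [0.6423, -0.0707, 0.0571]
orientation: [2.139, 2.301, 0.001]
contact_force: [-0.6, -0.1, -0.1]
opening: 0.0352
grasp_force: 60.0
time: 27.6
tool_pos: [0.6418, -0.0662, 0.0571]
orientation: [2.139, 2.301, 0.001]
contact_force: [-0.7, -0.6, -0.2]
opening: 0.0357
grasp_force: 60.0
time: 27.9
tool_pos: [0.6415, -0.0631, 0.0568]
orientation: [-2.139, -2.301, -0.0]
contact_force: [-0.0, -0.5, -1.2]
opening: 0.0352
grasp_force: 60.0
```

```bash
python3 -m crank '[[0.03,0,0.03,0,0,0],[0.02,0,0,0,0,0],[0,0,0,0,0,0]]'; python3 -m crank '[[0.02,0,0.02,0,0,0],[0.02,0,0,0,0,0],[0,0,0,0,0,0]]'
```

```text
time: 28.2
tool_pos: [0.6412, -0.0615, 0.0551]
orientation: [2.14, 2.3, -0.001]
contact_force: [0.6, -1.7, -1.6]
opening: 0.0354
grasp_force: 60.0
time: 28.5
tool_pos: [0.6413, -0.0615, 0.0543]
orientation: [2.14, 2.297, -0.004]
contact_force: [1.4, -7.4, 1.6]
opening: 0.0353
grasp_force: 60.3
```

```bash
python3 -m crank '[[-0.03,0,0.03,0,0,0],[0,0,0.02,0,0,0],[0,0,0,0,0,0]]'; python3 -m crank '[[0,0,0,0,0,0],[0,0,0,0,0,0],[0,0,0,0,0,0],[0,0,0,0,0,0],[0,0,0,0,0,0]]' 0
python3 -m crank '[[0,0,-0.3,0,0,0],[0,0,-0.6,0,0,0],[0,0,-0.6,0,0,0],[0,0,-0.5,0,0,0],[0,0,0,0,0,0]]' 0
python3 -c "
from h import *
go(.5945,-.319,.083,-95.3,26)
im,d=optics.capture('top');cv2.imwrite('pics/t6.png',cv2.resize(im[130:250,170:330,::-1],(800,600),interpolation=2))"
```

```text
time: 28.8
tool_pos: [0.6415, -0.0615, 0.0527]
orientation: [2.139, 2.299, -0.001]
contact_force: [-2.2, -4.8, 10.3]
opening: 0.0355
grasp_force: 61.4
time: 29.3
tool_pos: [0.6412, -0.0602, 0.0516]
orientation: [-2.139, -2.301, -0.0]
contact_force: [0.1, 0.3, 0.0]
opening: 0.0852
grasp_force: 0.0
time: 29.8
tool_pos: [0.643, -0.0602, 0.1563]
orientation: [2.137, 2.297, 0.006]
contact_force: [0.3, 0.5, -0.1]
opening: 0.0855
grasp_force: 0.0
at [ 0.643  -0.0602  0.1563] head 4.15 tx [-0.07  1.  ] [np.float64(-0.07), np.float64(1.0)] tilt [ 0.006 -0.    -1.   ]
26 rows of  sx -0.193 sy 0.126 turn 0.956;  dz total units 1.466 t 29.8
```

```bash
python3 -m crank '[[-0.19,0.13,0,0,0,0.96],[-0.19,0.13,0,0,0,0.96],[-0.19,0.13,0,0,0,0.96],[-0.19,0.13,0,0,0,0.96],[-0.19,0.13,0,0,0,0.96],[-0.19,0.13,0,0,0,0.96],[-0.19,0.13,0,0,0,0.96],[-0.19,0.13,0,0,0,0.96],[-0.19,0.13,0,0,0,0.96],[-0.19,0.13,0,0,0,0.96]]' 0
python3 -m crank '[[-0.19,0.13,0,0,0,0.96],[-0.19,0.13,0,0,0,0.96],[-0.19,0.13,0,0,0,0.96],[-0.19,0.13,0,0,0,0.96],[-0.19,0.13,0,0,0,0.96],[-0.19,0.13,0,0,0,0.96],[-0.19,0.13,0,0,0,0.96],[-0.19,0.13,0,0,0,0.96],[-0.19,0.13,0,0,0,0.96],[-0.19,0.13,0,0,0,0.96]]' 0
python3 -m crank '[[-0.19,0.13,0,0,0,0.96],[-0.19,0.13,0,0,0,0.96],[-0.19,0.13,0,0,0,0.96],[-0.19,0.13,0,0,0,0.96],[-0.19,0.13,0,0,0,0.96],[-0.19,0.13,0,0,0,0.96],[0,0,0,0,0,0],[0,0,0,0,0,0]]' 0
python3 -c "
from h import *
go(.5945,-.319,.064,-95.3,1)"
```

```text
time: 30.85
tool_pos: [0.6818, -0.1661, 0.1509]
orientation: [-2.778, -1.465, 0.002]
contact_force: [-0.8, -0.5, 0.5]
opening: 0.0851
grasp_force: 0.0
time: 31.85
tool_pos: [0.6482, -0.274, 0.1509]
orientation: [-3.106, -0.47, 0.002]
contact_force: [-1.0, 0.6, -0.5]
opening: 0.0853
grasp_force: 0.0
time: 32.65
tool_pos: [0.598, -0.3195, 0.1514]
orientation: [-3.138, 0.153, 0.001]
contact_force: [-0.1, -0.5, 0.8]
opening: 0.0856
grasp_force: 0.0
at [ 0.598  -0.3195  0.1514] head -95.58 tx [ 1.  -0.1] [np.float64(1.0), np.float64(-0.1)] tilt [-0.001  0.    -1.   ]
1 rows of  sx -0.071 sy -0.003 turn -0.070;  dz total units 1.748 t 32.65
```

View pics/t6.png

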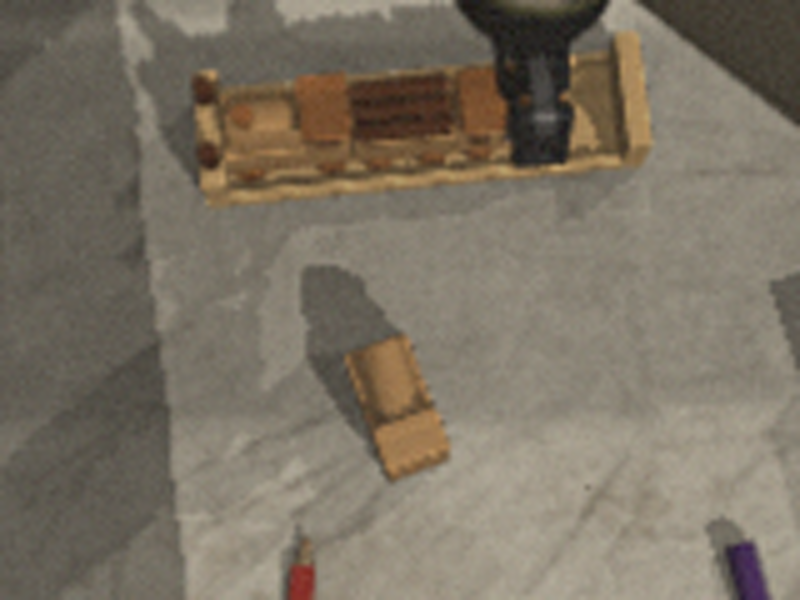

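The row is in order and close together: loco (270,110), logs (400,105), then the coach (480,100) under the gripper, with the gap at (600,95). Next I grip the wedge.

```bash
python3 -m crank '[[-0.07,0,0.2,0,0,-0.07],[0,0,0.5,0,0,0],[0,0,0.5,0,0,0],[0,0,0.35,0,0,0],[0,0,0.2,0,0,0],[0,0,0,0,0,0],[0,0,0,0,0,0]]' 0
python3 -m crank '[[0,0,0,0,0,0],[0,0,0,0,0,0],[0,0,0,0,0,0],[0,0,0,0,0,0],[0,0,0,0,0,0],[0,0,0,0,0,0],[0,0,0,0,0,0]]' 1
python3 -m crank '[[0,0,-0.2,0,0,0],[0,0,-0.5,0,0,0],[0,0,-0.6,0,0,0],[0,0,-0.5,0,0,0],[0,0,0,0,0,0],[0,0,0,0,0,0]]' 1
python3 -c "
from h import *
im,d=optics.capture('side');np.savez('pics/side7.npz',im=im,d=d);cv2.imwrite('pics/s7.png',cv2.resize(im[50:200,200:350,::-1],(600,600),interpolation=2))
D=d;p=cloud('side',D).reshape(-1,3)[D.ravel()>0]
for y0,y1,n in((-.15,-.118,'plain board'),):
    q=p[(abs(p[:,0]-.645)<.035)&(p[:,1]>y0)&(p[:,1]<y1)&(p[:,2]>.042)&(p[:,2]<.056)];print(n,len(q),np.percentile(q[:,1],[3,50,97]))
go(.6437,-.1068,.076,4.06,26)"
```

```text
time: 33.35
tool_pos: [0.5949, -0.3193, 0.0644]
orientation: [-3.138, 0.147, -0.0]
contact_force: [-0.3, 0.4, 0.3]
opening: 0.0854
grasp_force: 0.0
time: 34.05
tool_pos: [0.5949, -0.3198, 0.0651]
orientation: [3.137, -0.148, 0.002]
contact_force: [-0.5, -0.3, 5.9]
opening: 0.0392
grasp_force: 60.3
time: 34.65
tool_pos: [0.5946, -0.3196, 0.1551]
orientation: [3.138, -0.148, 0.002]
contact_force: [0.3, 0.5, -0.8]
opening: 0.0394
grasp_force: 60.1
plain board 122 [-0.13523135 -0.12390419 -0.11942763]
at [ 0.5942 -0.3194  0.1541] head -95.4 tx [ 1.   -0.09] [np.float64(1.0), np.float64(-0.09)] tilt [-0.  0. -1.]
26 rows of  sx 0.157 sy -0.108 turn -0.956;  dz total units 1.562 t 34.7
```

View pics/s7.png

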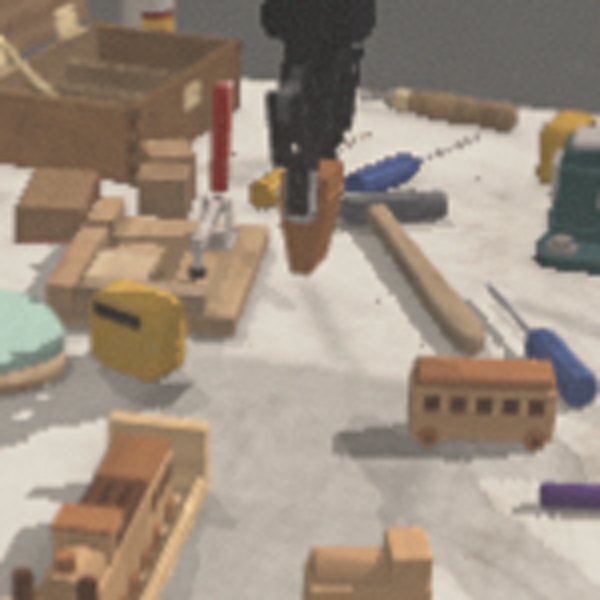

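The wedge is held upright at crop (310,220), narrow end down. I carry it over the gap.

```bash
python3 -m crank '[[0.16,-0.11,0,0,0,-0.96],[0.16,-0.11,0,0,0,-0.96],[0.16,-0.11,0,0,0,-0.96],[0.16,-0.11,0,0,0,-0.96],[0.16,-0.11,0,0,0,-0.96],[0.16,-0.11,0,0,0,-0.96],[0.16,-0.11,0,0,0,-0.96],[0.16,-0.11,0,0,0,-0.96],[0.16,-0.11,0,0,0,-0.96],[0.16,-0.11,0,0,0,-0.96]]'
python3 -m crank '[[0.16,-0.11,0,0,0,-0.96],[0.16,-0.11,0,0,0,-0.96],[0.16,-0.11,0,0,0,-0.96],[0.16,-0.11,0,0,0,-0.96],[0.16,-0.11,0,0,0,-0.96],[0.16,-0.11,0,0,0,-0.96],[0.16,-0.11,0,0,0,-0.96],[0.16,-0.11,0,0,0,-0.96],[0.16,-0.11,0,0,0,-0.96],[0.16,-0.11,0,0,0,-0.96]]'
python3 -m crank '[[0.16,-0.11,0,0,0,-0.96],[0.16,-0.11,0,0,0,-0.96],[0.16,-0.11,0,0,0,-0.96],[0.16,-0.11,0,0,0,-0.96],[0.16,-0.11,0,0,0,-0.96],[0.16,-0.11,0,0,0,-0.96],[0,0,0,0,0,0],[0,0,0,0,0,0]]'
python3 -c "
from h import *
go(.6437,-.1068,.08,4.06,2)"
```

```text
time: 35.7
tool_pos: [0.6598, -0.2499, 0.1526]
orientation: [-3.009, -0.896, 0.003]
contact_force: [-0.2, -0.7, -0.2]
opening: 0.0395
grasp_force: 60.0
time: 36.7
tool_pos: [0.6682, -0.155, 0.1526]
orientation: [-2.547, -1.836, 0.002]
contact_force: [0.5, -1.0, -0.3]
opening: 0.0394
grasp_force: 60.0
time: 37.5
tool_pos: [0.6438, -0.1036, 0.1534]
orientation: [-2.135, -2.303, 0.001]
contact_force: [0.1, -0.8, -0.5]
opening: 0.0393
grasp_force: 60.1
at [ 0.6438 -0.1036  0.1534] head 4.34 tx [-0.08  1.  ] [np.float64(-0.08), np.float64(1.0)] tilt [-0.001  0.    -1.   ]
2 rows of  sx -0.032 sy -0.003 turn 0.034;  dz total units 1.467 t 37.5
```

```bash
python3 -m crank '[[-0.06,0,0,0,0,0.07],[0,0,0.3,0,0,0],[0,0,0.3,0,0,0],[0,0,0.3,0,0,0],[0,0,0.2,0,0,0],[0,0,0,0,0,0]]'
python3 -m crank '[[0,0,0.1,0,0,0],[0,0,0.1,0,0,0],[0,0,0,0,0,0]]'
```

```text
time: 38.1
tool_pos: [0.6432, -0.1061, 0.097]
orientation: [-2.137, -2.299, 0.003]
contact_force: [-0.3, 0.3, -0.4]
opening: 0.0393
grasp_force: 60.1
time: 38.4
tool_pos: [0.6441, -0.1063, 0.0889]
orientation: [-2.139, -2.3, 0.0]
contact_force: [-0.5, -0.6, -0.8]
opening: 0.0392
grasp_force: 60.1
```

```bash
python3 -m crank '[[0,0,0.06,0,0,0],[0,0,0.06,0,0,0],[0,0,0,0,0,0]]'; python3 -m crank '[[0,0,0.04,0,0,0],[0,0,0.04,0,0,0],[0,0,0,0,0,0]]'
```

```text
time: 38.7
tool_pos: [0.6442, -0.1066, 0.0831]
orientation: [2.14, 2.3, -0.0]
contact_force: [-0.1, -0.3, 0.1]
opening: 0.039
grasp_force: 60.2
time: 39.0
tool_pos: [0.6444, -0.1071, 0.0792]
orientation: [2.14, 2.299, -0.001]
contact_force: [0.9, -3.2, -0.6]
opening: 0.0394
grasp_force: 60.4
```

```bash
python3 -m crank '[[0,0,0.03,0,0,0],[0,0,0.02,0,0,0],[0,0,0,0,0,0]]'; python3 -m crank '[[0,0,0.03,0,0,0],[0,0,0,0,0,0]]'
```

```text
time: 39.3
tool_pos: [0.6446, -0.1074, 0.0771]
orientation: [2.14, 2.298, -0.001]
contact_force: [0.4, -6.0, 3.9]
opening: 0.0391
grasp_force: 60.8
time: 39.5
tool_pos: [0.6448, -0.1074, 0.0764]
orientation: [2.14, 2.297, -0.001]
contact_force: [-0.3, -5.3, 11.9]
opening: 0.0395
grasp_force: 61.5
```

It jams at the expected height. I release, rise, close the fingers and press from above.

```bash
python3 -m crank '[[0,0,0,0,0,0],[0,0,0,0,0,0],[0,0,0,0,0,0],[0,0,0,0,0,0],[0,0,0,0,0,0]]' 0
python3 -m crank '[[0,0,-0.3,0,0,0],[0,0,-0.5,0,0,0],[0,0,-0.5,0,0,0],[0,0,-0.3,0,0,0],[0,0,0,0,0,0]]' 0
python3 -c "
from h import *
im,d=optics.capture('side');cv2.imwrite('pics/s8.png',cv2.resize(im[120:260,190:330,::-1],(600,600),interpolation=2))
p=cloud('side',d).reshape(-1,3)[d.ravel()>0];q=p[(np.hypot(p[:,0]-.6437,p[:,1]+.107)<.022)&(p[:,2]>.06)&(p[:,2]<.1)];print(len(q),np.percentile(q,[2,50,98],0))
go(.6437,-.1068,.111,4.06,1)"
python3 -m crank '[[0,0,0,0,0,0],[0,0,0,0,0,0],[0,0,0,0,0,0],[0,0,0,0,0,0],[0,0,0,0,0,0],[0,0,0,0,0,0],[0,0,0,0,0,0],[0,0,0,0,0,0]]' 1
```

```text
time: 40.0
tool_pos: [0.6441, -0.1061, 0.075]
orientation: [-2.139, -2.3, 0.0]
contact_force: [-0.1, 0.2, -0.6]
opening: 0.0856
grasp_force: 0.0
time: 40.5
tool_pos: [0.6454, -0.1063, 0.1581]
orientation: [2.138, 2.298, 0.004]
contact_force: [0.3, -0.9, 0.4]
opening: 0.0854
grasp_force: 0.0
199 [[ 0.62424807 -0.12208044  0.06091549]
 [ 0.64113088 -0.09462757  0.08399026]
 [ 0.66164779 -0.08680765  0.08786537]]
at [ 0.6447 -0.1065  0.1565] head 4.14 tx [-0.07  1.  ] [np.float64(-0.07), np.float64(1.0)] tilt [ 0.002 -0.    -1.   ]
1 rows of  sx -0.004 sy -0.020 turn 0.019;  dz total units 0.909 t 40.55
time: 41.35
tool_pos: [0.6443, -0.1063, 0.1552]
orientation: [-2.139, -2.301, 0.0]
contact_force: [0.3, 0.1, 0.6]
opening: -0.0001
grasp_force: 0.0
```

View pics/s8.png

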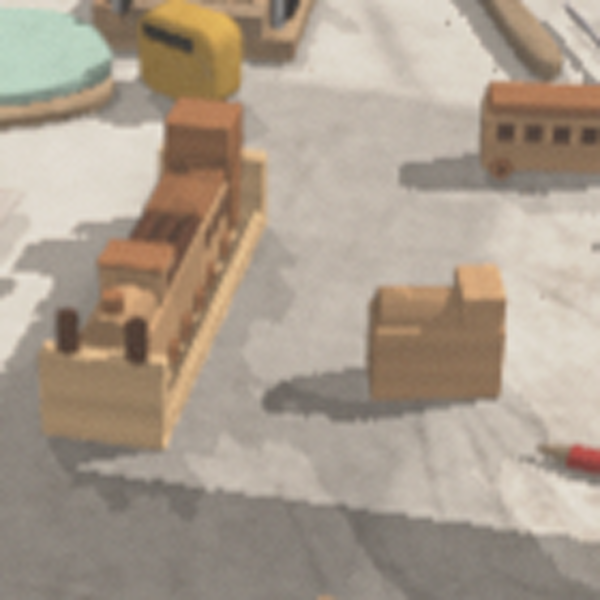

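The wedge stands upright in the gap (crop 205,130), top at about 86 mm. Now I press on it.

```bash
python3 -m crank '[[0,0,0.3,0,0,0],[0,0,0.3,0,0,0],[0,0,0.2,0,0,0],[0,0,0,0,0,0]]' 1; python3 -m crank '[[0,0,0.04,0,0,0],[0,0,0.04,0,0,0],[0,0,0,0,0,0]]' 1;  python3 -m crank '[[0,0,0.03,0,0,0],[0,0,0,0,0,0]]' 1
```

```text
time: 41.75
tool_pos: [0.6431, -0.1063, 0.1128]
orientation: [-2.137, -2.299, 0.003]
contact_force: [-0.8, -0.7, 0.2]
opening: 0.0003
grasp_force: 0.0
time: 42.05
tool_pos: [0.6444, -0.1063, 0.1114]
orientation: [2.139, 2.3, 0.0]
contact_force: [-0.5, 0.2, 0.3]
opening: -0.0003
grasp_force: 0.0
time: 42.25
tool_pos: [0.6447, -0.1063, 0.1106]
orientation: [2.139, 2.3, 0.001]
contact_force: [-1.3, -0.5, 5.6]
opening: -0.0002
grasp_force: 2.3
```

```bash
python3 -m crank '[[0,0,0.02,0,0,0],[0,0,0,0,0,0]]' 1;  python3 -m crank '[[0,0,0.02,0,0,0],[0,0,0,0,0,0]]' 1; python3 -m crank '[[0,0,0.02,0,0,0],[0,0,0,0,0,0]]' 1
```

```text
time: 42.45
tool_pos: [0.6449, -0.1063, 0.1104]
orientation: [2.138, 2.299, 0.001]
contact_force: [-2.4, -0.3, 11.6]
opening: 0.0
grasp_force: 5.6
time: 42.65
tool_pos: [0.6452, -0.1063, 0.1101]
orientation: [2.138, 2.298, 0.001]
contact_force: [-4.7, -1.2, 18.4]
opening: -0.0003
grasp_force: 8.6
time: 42.85
tool_pos: [0.6454, -0.1063, 0.1099]
orientation: [2.137, 2.298, 0.002]
contact_force: [-4.9, 0.2, 23.9]
opening: 0.0002
grasp_force: 11.8
```

```bash
python3 -m crank '[[0,0,0,0,0,0],[0,0,0,0,0,0],[0,0,-0.1,0,0,0],[0,0,-0.3,0,0,0],[0,0,-0.6,0,0,0],[0,0,-0.6,0,0,0],[0,0,-0.4,0,0,0],[0,0,0,0,0,0]]' 1
python3 -m crank '[[-0.6,0,0,0,0,0],[-0.6,0,0,0,0,0],[-0.6,0,0,0,0,0],[-0.6,0,0,0,0,0],[-0.6,0,0,0,0,0],[-0.6,0,0,0,0,0],[0,0,0,0,0,0],[0,0,0,0,0,0]]' 1
python3 -c "
from h import *
out=[]
for n,c in(('top',(130,230,180,310)),('side',(120,250,190,320))):
  im,d=optics.capture(n);out.append(cv2.resize(im[c[0]:c[1],c[2]:c[3],::-1],(390,500),interpolation=2) if n=='side' else cv2.resize(im[c[0]:c[1],c[2]:c[3],::-1],(400,308),interpolation=2))
  p=cloud(n,d).reshape(-1,3)[d.ravel()>0]
  q=p[(np.hypot(p[:,0]-.644,p[:,1]+.107)<.024)&(p[:,2]>.07)&(p[:,2]<.1)];print(n,len(q),np.percentile(q,[2,50,98],0).round(4).tolist())
out[0]=np.vstack([out[0],np.zeros((192,400,3),np.uint8)])
cv2.imwrite('pics/f.png',np.hstack(out))"
```

```text
time: 43.65
tool_pos: [0.6457, -0.1061, 0.2106]
orientation: [2.137, 2.297, 0.005]
contact_force: [0.4, -0.0, 0.3]
opening: -0.0002
grasp_force: 0.0
time: 44.45
tool_pos: [0.6567, -0.2865, 0.206]
orientation: [-2.14, -2.298, 0.0]
contact_force: [-0.8, 1.3, 0.4]
opening: 0.0
grasp_force: 0.0
top 217 [[0.6244, -0.1273, 0.0753], [0.6442, -0.1084, 0.0844], [0.6633, -0.0912, 0.0888]]
side 187 [[0.6244, -0.1242, 0.0705], [0.6424, -0.0946, 0.0846], [0.6618, -0.0886, 0.0887]]
```

View pics/f.png

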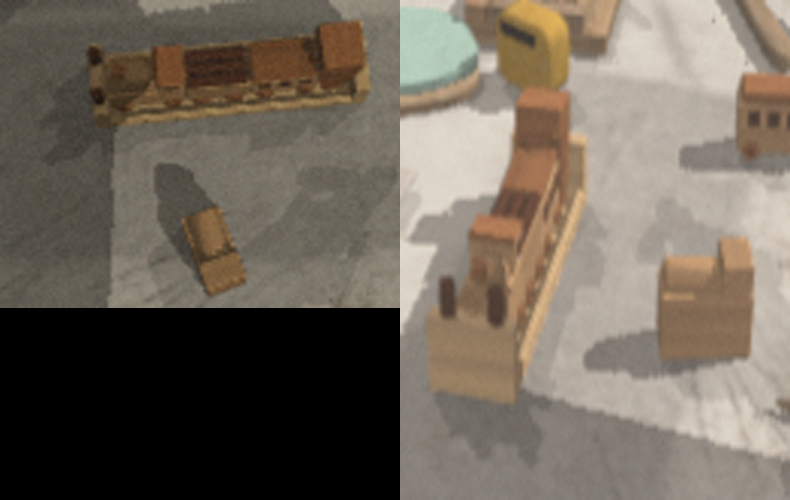

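The loco (130,75), logs (218,65), coach (285,60) and wedge (340,45) stand upright in one tight row. The arm is clear of everything.

```bash
python3 -c "
from workcell import close_job
print(close_job())"
```

```text
the job is handed in; nothing more can be done
None
```

I handed the job in at about 45 s: the finished locomotive, log wagon and short coach stand upright in one tight row from the pegged end, the wedge is pressed in at about 24 N with its foot roughly 5 mm above the tray floor, the long coach, unfinished locomotive and cube were left alone, and no verdict came back.

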